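# Take the tape roll off its leaning spindle and secure it in the cradle

### The arm

A 6-joint arm with a two-finger parallel gripper is mounted at the origin on a cart in front of the work surface, level with it; the furniture and walls round the work are solid. World frame = base frame: x ahead of the robot, y to its left, z up, the work surface at z = 0. Lengths are in mm, angles in rad, forces in N, time in s.
With the tool pointing down it reaches from about 275 to 750 mm from the base axis. Payload 10.2 kg.
Tool frame: the origin (TCP) lies on the front face of the gripper's body, between the roots of the fingers; the fingertips stand 73 mm ahead of it and the grasp point (between the pads) lies 54 mm ahead of it; z points along the fingers, y is the line along which they close (so a half turn about z gives the same grasp; the last joint's range is limited). The gripper opens to 85 mm and grips with 20 to 120 N. Pads are 22 mm wide; open, the fingers measure 114 mm over their backs; the gripper's body (76 mm by 85 mm) begins 54 mm behind the grasp point. The pads swing forward as they close: fully open they stand 13 mm farther back than shut.
Start: joints at [-1.505, 0.313, 1.498, -0, 1.331, -0.223], TCP at [149.508, -503.268, 303.894] pointing down, gripper open.
Joint ranges: [-2.94, 2.94], [-0.97, 2.17], [0.19, 2.56], [-1.23, 4.37], [0.02, 3.11], [-2.88, 2.88]. Speed limits (rad/s): [2.39, 2.39, 3.01, 3.14, 3.14, 3.14].

### API

Orientations are given as a unit quaternion [w, x, y, z].
In Python, from rig import * gives the robot as it stands.
- The arm moves only by the tool step_arm, never from a script. Its argument "plan" is a list of rows, each an object with "offset": the shift along the tool's x, y, z in cm, a list of three; "rot": the turn, a rotation vector about the tool's x, y, z in degrees, a list of three; "gripper": the finger opening in cm, from 0 to 8.54. In form: [{"offset": [x, y, z], "rot": [wx, wy, wz], "gripper": gripper}, ...]. A call has 1 to 12 rows; each row is the pose to reach, as a shift and turn from the pose commanded when the call began, along the tool's axes at that moment; what a row does not reach only later rows make up. A row lasts 1/10 s, in which the tool goes at most 50 mm and 8.59 degrees, less where a joint would pass 70% of its speed; a pose out of reach is approached as far as the arm can. A call with a gripper value outside its range is refused whole. The fingers move at their own pace and stop on an object; "squeeze" is the grip in N (left out, the last holds). Time passes only in rows, so rows that repeat a pose let the fingers close. It gives the time, the measured TCP pose, the force, the opening and the grip force at its end, in the units of the state.
- sense(): the state, without advancing time (a new reading comes with each control period).
- capture(name): name is "scene" or "top" or "wrist"; returns a dict with "color" (384x512x3 uint8, red, green, blue), "depth" (384x512 float32, mm along the optical axis (not along the pixel's ray), 0 where there is no reading), "vertical_fov" (degrees; the focal length in pixels is half the picture's height over the tangent of half this angle, whatever the lens; pixels are square), "cx", "cy" (the principal point, pixels), "rvec" (rotation vector, rad) and "tvec" (3), from world to camera coordinates, as OpenCV has them; the wrist camera has in their place "mount" (4x4, takes a point from camera to tool coordinates, whose origin is the TCP and whose axes are the flange's). Camera axes: x right, y down, z forward; pixel columns grow to the right and rows downward; lengths in mm; the calibration is good to about 2 mm. A picture is of the moment at which its call begins: read the wrist's pose just before it.
- finish_job(): hands the job in; it is judged then, once.
The state is a dict: "time_s": time; "joints": joint angles; "dq": joint speeds; "tau": joint torques, N m; "eef_pos": TCP position; "ee_rot": TCP orientation; "force": force on the tool from outside, world axes, zero at the start; "wrist_torque": the same for the moment, N m; "grip_width": opening from 0.0 (shut) to 1.0 (fully open); "grip_force": force on a finger pad.
Only numpy, scipy, OpenCV 4.12 (cv2) and the standard library are available. Lean on these libraries where they do the work, as an engineer would, in place of code of your own. Each camera call takes 0.05 s, during which the arm holds its last target. There are 200 camera calls.

### The job

Slide the wide green roll of tape straight along its leaning spindle until it is off, without wrenching it against the spindle, and stand it upright and wholly on the round blue pad of the white cradle. Then lay the loose red-tipped bar over the roll, in the notches of the cradle's two posts, grip upward and with both red ends sticking out past the posts. Set both things down rather than dropping them, and leave everything else where it stands.

Things in the scene. Friction and masses are not known exactly. Their poses are not given: they have to be found in the camera images.
- stand: reel stand, fixed: dark steel base plate 130 (x) x 120 (y) x 12 mm; origin at the centre of its underside, z up. The spindle stands on it and leans toward the stand's own -x
- spindle: steel spindle of the stand, fixed to it, diameter 20 mm, 80 mm long, leaning 0.5 rad (29 degrees) from vertical. Origin on its axis at the upper face of the round seat disc (diameter 72 mm) that the roll rests on, 45 mm above the worktop; its z axis runs up along the spindle to the tip at z = 80 mm (top 6 mm tapered); its y axis is level
- roll: loose wide roll of green tape on a cardboard core, outer diameter 62 mm, height 72 mm, through hole of diameter 30 mm (5 mm play all round on the spindle), about 0.16 kg. Origin at the centre of its lower face, z axis along its hole and up. At the start it sits on the spindle against the seat disc, tilted as the spindle is, so the spindle tip stands 8 mm out of its top; it is firm and can be gripped across its outside
- cradle: white cradle, fixed: base 110 (x) x 150 (y) x 8 mm with a round blue pad of diameter 92 mm in the middle whose top is 10 mm above the origin. Origin at the centre of the underside, z up. Two posts centred at y = +65 and -65 mm, each 46 mm (x) by 14 mm (y), with an upward-open notch 24 mm wide in x whose floor is 92 mm and whose horns end 104 mm above the origin; the space between the posts is 116 mm
- saddle (a point): point midway between the floors of the two notches, 92 mm above the cradle's origin: where the middle of the bar's underside belongs (axes as the cradle's)
- bar: loose aluminium bar with red ends, 180 mm long (y), 16 mm wide (x), 10 mm thick, 0.12 kg, with a red grip block on top in the middle, 44 mm (y) x 14 mm (x), from 10 to 34 mm above the underside. Origin at the centre of the underside, z up; lies on the worktop with the grip upward
- by_amber_jar: brown jar with blue cap, 56x56x80 mm; bystander, leave alone; origin at the centre of its underside
- by_flask_green: round flask of green liquid with stopper, 72x72x137 mm; bystander, leave alone; origin at the centre of its underside
- by_media_bottle_1: clear bottle with blue cap, 68x68x138 mm; bystander, leave alone; origin at the centre of its underside
- by_tape_teal: small roll of teal tape lying flat, 52x52x19 mm; bystander, leave alone; origin at the centre of its underside
- by_petri_1: petri dish, 94x94x15 mm; bystander, leave alone; origin at the centre of its underside
- by_dye_set: low box with six coloured caps, 62x150x30 mm; bystander, leave alone; origin at the centre of its underside
- by_specimen_jar_0: jar with black cap, 56x56x88 mm; bystander, leave alone; origin at the centre of its underside
Not all that is in view belongs to the job. There is more than one size of the roll; the one meant has the size given above.

How it is judged:
By the outcome, as a careful person would: the job done as asked, in the order asked, and still so for the second after the job is handed in, with the robot touching nothing.
It also fails if it takes over 61 s, if anything falls off the work surface, if the arm or the gripper's body presses on something with over 40 N, if the wrist force passes 120 N, or if a joint passes its speed limit or range.

## Working session

There is one attempt and no reset: what is moved stays moved. The work goes in short steps, Python scripts to look and compute and a tool call to move; the robot and the scene stay as the last step left them, time stands still between calls to the robot, and variables do not carry over. Pictures are saved under pics/ and viewed, at most 10 in all, crops included, and the job is handed in when it is done.

Besides the shell and the picture viewer there is one more tool, called after ">>>" in YAML: its name, and indented under it one key for each argument. step_arm: Moves the arm, as the interface text tells. Its arguments: {"type":"object","properties":{"plan":{"type":"array"},"squeeze":{"type":"number"}},"required":["plan"]}

```bash
ls; mkdir -p pics
cat > h.py <<'E'
from rig import *
import numpy as np, cv2
from scipy.spatial.transform import Rotation as R
def cam(n):
    s=sense(); c=capture(n); h,w=c["depth"].shape
    f=h/2/np.tan(np.radians(c["vertical_fov"])/2)
    if n=="wrist":
        q=s["ee_rot"]; T=np.eye(4); T[:3,:3]=R.from_quat([q[1],q[2],q[3],q[0]]).as_matrix(); T[:3,3]=s["eef_pos"]; M=T@np.array(c["mount"])
    else:
        A=np.eye(4); A[:3,:3]=cv2.Rodrigues(np.array(c["rvec"],float))[0]; A[:3,3]=np.ravel(c["tvec"]); M=np.linalg.inv(A)
    v,u=np.mgrid[:h,:w]; z=c["depth"]
    P=np.stack([(u-c["cx"])/f*z,(v-c["cy"])/f*z,z],-1)@M[:3,:3].T+M[:3,3]
    P[z==0]=np.nan
    return dict(img=c["color"],P=P,M=M,f=f,cx=c["cx"],cy=c["cy"],hsv=cv2.cvtColor(c["color"],cv2.COLOR_RGB2HSV))
def save(n,img,s=1.5): cv2.imwrite("pics/"+n,cv2.resize(img[...,::-1],None,fx=s,fy=s,interpolation=cv2.INTER_CUBIC))
E
python3 - <<'E'
from h import *
print(sense())
for n in("scene","top"):
    c=cam(n); save(n+"0.png",c["img"]); np.savez(n+".npz",**c); print(n,c["M"].round(2).tolist(),c["f"])
E
```

```text
pics
{'time_s': 0.0, 'joints': array([-1.50539719e+00,  3.13479192e-01,  1.49845619e+00,  2.39842418e-05,
        1.33102228e+00, -2.23391100e-01]), 'dq': array([-0.00062202,  0.00061502, -0.00046822, -0.00046773,  0.00142723,
       -0.0004806 ]), 'tau': array([-4.32174802e-04, -4.12270081e+01, -2.59745461e+01, -2.07594721e-04,
        4.13996866e-03, -1.84297625e-05]), 'eef_pos': array([ 149.50172431, -503.08484554,  303.31288803]), 'ee_rot': array([-6.79460096e-04,  9.89593306e-01,  1.43891012e-01,  6.54700804e-05]), 'force': array([-0.16267358,  0.09651614, -0.55095939]), 'wrist_torque': array([ 0.01193949,  0.03461451, -0.01408396]), 'grip_force': 0.0, 'grip_width': 1.0002635495270258}
scene [[-0.57, -0.6, 0.55, -228.29], [-0.82, 0.41, -0.4, 675.87], [0.02, -0.68, -0.73, 1047.12], [0.0, 0.0, 0.0, 1.0]] 397.9360525287511
top [[-0.01, -0.98, 0.19, 215.81], [-1.0, 0.01, -0.01, 134.88], [0.0, -0.19, -0.98, 1557.11], [0.0, 0.0, 0.0, 1.0]] 434.0783579548303
```

View pics/scene0.png

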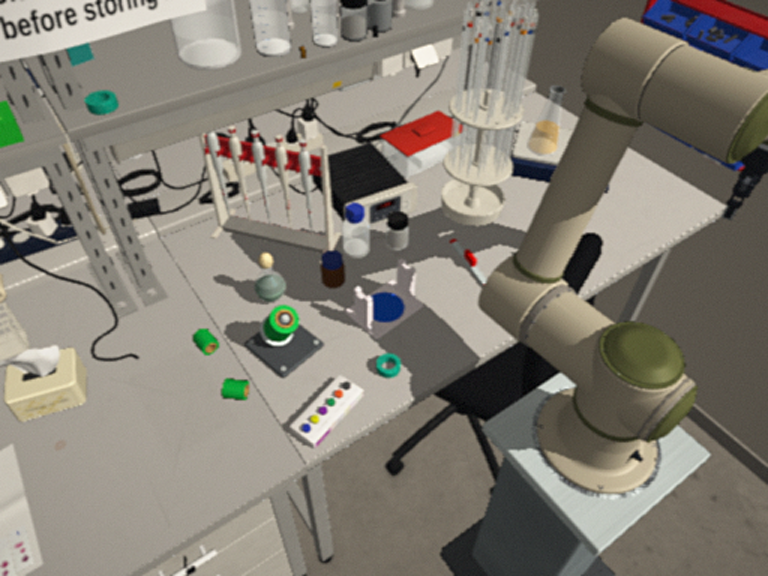

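View pics/top0.png

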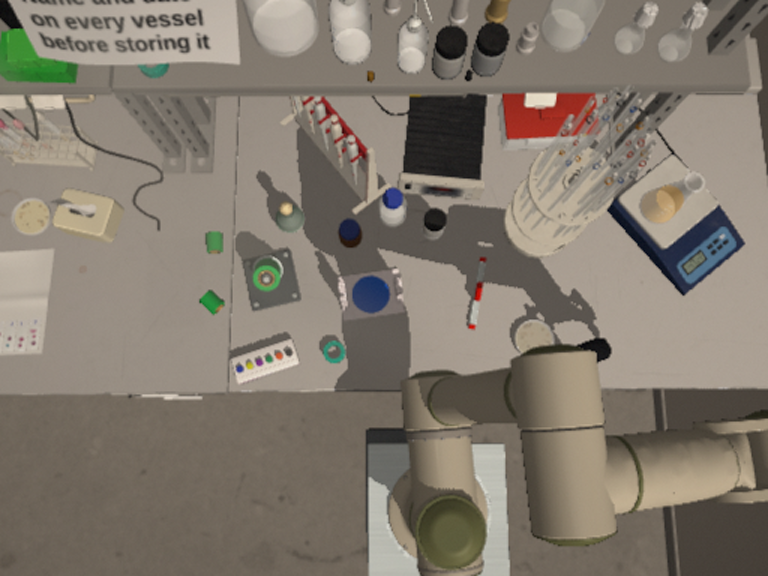

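Top view (px at 1.5x): the stand with a green roll is at (270,277), the cradle's blue pad at (371,294), and the bar at (478,293). There are three green rolls: one on the spindle at (267,275), and loose ones at (214,242) and (211,300). Only the one on the spindle fits, because the loose ones look about 30 mm across. I'll measure and check this in a crop.

```bash
cat > m.py <<'E'
from h import *
def blob(m,near=None):
    n,l,st,ce=cv2.connectedComponentsWithStats(m.astype(np.uint8))
    return [(l==i,st[i],ce[i]) for i in range(1,n) if st[i,4]>25]
E
python3 - <<'E'
from m import *
for n in("top","scene"):
    c=np.load(n+".npz"); P,hsv=c["P"],c["hsv"].astype(int); H,S,V=hsv[...,0],hsv[...,1],hsv[...,2]
    work=(P[...,0]>200)&(P[...,0]<800)&(P[...,2]<250)&(abs(P[...,1])<700)
    for nm,m in dict(green=(H>45)&(H<75)&(S>150),blue=(H>105)&(H<125)&(S>150),red=((H<6)|(H>174))&(S>150)).items():
        for b,st,ce in blob(m&work):
            q=P[b]; print(n,nm,st[:5],ce.round(),"med",np.nanmedian(q,0).round(),"lo",np.nanpercentile(q,3,axis=0).round(),"hi",np.nanpercentile(q,97,axis=0).round())
c=np.load("top.npz"); a=c["img"][140:260,150:340]
d=np.load("scene.npz")["img"][160:300,140:330]
save("crop1.png",np.vstack([a,d]),2.3)
P=c["P"]; hs=c["hsv"].astype(int)
# stand plate: z ~12, dark
m=(abs(P[...,2]-12)<6)&(P[...,0]>400)&(hs[...,2]<110)
for b,st,ce in blob(m):
    if st[4]>300:
        r=cv2.minAreaRect(P[b][:,:2].astype(np.float32)); print("plate",st,r,P[b].mean(0))
m=(P[...,2]>88)&(P[...,2]<125)&(hs[...,1]<60)&(P[...,0]>350)&(P[...,0]<700)
for b,st,ce in blob(m): print("posts",st,P[b].mean(0),P[b].min(0),P[b].max(0))
m=(abs(P[...,2]-8)<4)&(P[...,0]>350)&(P[...,0]<650)&(hs[...,1]<70)&(hs[...,2]>120)
for b,st,ce in blob(m): 
    if st[4]>100: print("base",st,cv2.minAreaRect(P[b][:,:2].astype(np.float32)))
E
```

```text
top green [133 195  16  14 112] [140. 201.] med [480. 528.  39.] lo [459. 504.  26.] hi [498. 549.  46.]
top blue [256 126  12  13 123] [261. 132.] med [700.  99. 136.] lo [682.  82. 125.] hi [720. 116. 143.]
top blue [237 185  22  20 271] [249. 193.] med [512. 142.  10.] lo [481. 113.   4.] hi [539. 178.  16.]
top red [316 188   5  12  42] [318. 194.] med [ 502. -106.   33.] lo [ 485. -113.   19.] hi [ 520. -100.   40.]
scene green [176 204  23  23 257] [186. 217.] med [522. 407.  96.] lo [499. 363.  55.] hi [550. 423. 119.]
scene green [129 220  17  17 143] [136. 226.] med [622. 535.  37.] lo [606. 515.  13.] hi [647. 549.  43.]
scene green [148 253  18  13 178] [156. 259.] med [476. 535.  37.] lo [458. 512.  20.] hi [498. 555.  43.]
scene blue [342 106  26  15 144] [354. 114.] med [ 670. -468.   33.] lo [ 627. -500.   15.] hi [ 706. -442.   56.]
scene blue [231 136  11  12 112] [236. 142.] med [696. 105. 135.] lo [683.  87. 116.] hi [718. 121. 139.]
scene blue [215 168  13  12 112] [221. 173.] med [639. 205.  79.] lo [625. 186.  66.] hi [663. 224.  83.]
scene blue [249 195  20  19
[... 967 characters left out ...]
66.70243096  -2.71840508  90.68102824] [642.09274868 -28.34519248  88.02666348] [689.62370099  20.94896777  97.10577915]
posts [174 182   7   7  38] [521.1212932 385.845406  110.2460606] [513.32165872 375.79687176  90.43863319] [532.71733426 399.16940099 122.00806515]
posts [263 182   6  14  55] [511.09363539  84.96924527  97.83051442] [488.16204934  75.99901058  88.4521378 ] [532.22863361  93.20931923 109.4100871 ]
posts [226 187   5  14  54] [493.64184895 213.24728735  98.45612   ] [470.71578552 205.93702069  88.29756592] [515.20389829 220.59196584 110.50755378]
base [340 156  34  13 126] ((621.1693725585938, -251.22451782226562), (123.9224624633789, 36.538726806640625), 70.74600219726562)
```

View pics/crop1.png

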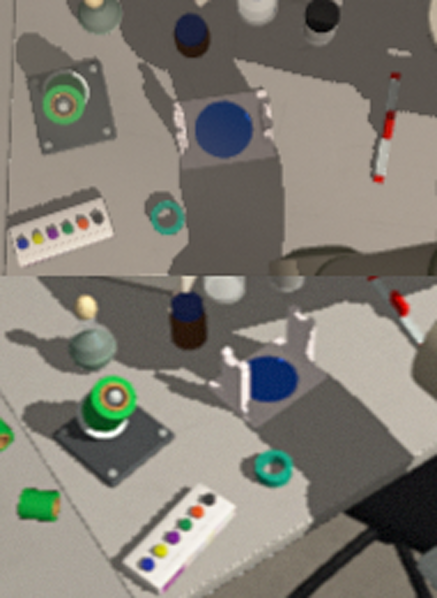

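The crop confirms that the wide roll is the one on the spindle, at crop (63,105) in the top view and (110,400) in the scene view. The loose ones are much smaller. Next is a close wrist look at the stand and cradle.

```bash
cat >> h.py <<'E'
def to(p,X,Y=None,Z=(0,0,-1)):
    """offset cm / rotvec deg from measured pose to TCP position p with tool z=Z and tool y ~ Y (either sign, nearest)"""
    s=sense(); q=s["ee_rot"]; R0=R.from_quat([q[1],q[2],q[3],q[0]]).as_matrix()
    Z=np.array(Z,float); Z/=np.linalg.norm(Z); best=None
    for sg in(1,-1):
        y=sg*np.array(Y,float); y-=Z*(y@Z); y/=np.linalg.norm(y); R1=np.c_[np.cross(y,Z),y,Z]
        rv=R.from_matrix(R0.T@R1).as_rotvec(degrees=True)
        if best is None or np.linalg.norm(rv)<np.linalg.norm(best): best=rv
    return (R0.T@(np.array(p,float)-s["eef_pos"])/10).round(2), best.round(1), s["joints"].round(2)
E
python3 - <<'E'
from h import *
print(np.array(capture("wrist")["mount"]).round(2))
print(to([420,-100,330],0,[0,1,0]))
print(to([400,300,330],0,[0,1,0]))
E
```

```text
[[  0.    -0.96  -0.29  74.38]
 [  1.     0.     0.     0.  ]
 [ -0.    -0.29   0.96 -70.46]
 [  0.     0.     0.     1.  ]]
(array([ 37.41, -30.94,  -2.62]), array([-0.1, -0. , 16.5]), array([-1.51,  0.31,  1.5 ,  0.  ,  1.33, -0.22]))
(array([ 46.89, -69.86,  -2.58]), array([-0.1, -0. , 16.5]), array([-1.51,  0.31,  1.5 ,  0.  ,  1.33, -0.22]))
```

>>> step_arm:
  plan:
    - {"offset":[37.4,-30.9,-3],"rot":[0,0,16],"gripper":8.5}
    - {"offset":[37.4,-30.9,-3],"rot":[0,0,16],"gripper":8.5}
    - {"offset":[37.4,-30.9,-3],"rot":[0,0,16],"gripper":8.5}
    - {"offset":[37.4,-30.9,-3],"rot":[0,0,16],"gripper":8.5}
    - {"offset":[37.4,-30.9,-3],"rot":[0,0,16],"gripper":8.5}
    - {"offset":[37.4,-30.9,-3],"rot":[0,0,16],"gripper":8.5}
    - {"offset":[37.4,-30.9,-3],"rot":[0,0,16],"gripper":8.5}
    - {"offset":[37.4,-30.9,-3],"rot":[0,0,16],"gripper":8.5}
    - {"offset":[37.4,-30.9,-3],"rot":[0,0,16],"gripper":8.5}
    - {"offset":[37.4,-30.9,-3],"rot":[0,0,16],"gripper":8.5}
    - {"offset":[37.4,-30.9,-3],"rot":[0,0,16],"gripper":8.5}
    - {"offset":[37.4,-30.9,-3],"rot":[0,0,16],"gripper":8.5}

```text
time_s: 1.35
eef_pos: [420.0, -100.2, 333.7]
ee_rot: [-0.0, 1.0, 0.006, -0.0]
force: [-0.1, -0.8, 0.6]
grip_width: 0.996
grip_force: 0.0
```

Run:
```python
from h import *
c=cam("wrist"); np.savez("w0.npz",**c); print(c["f"])
print(sense()["eef_pos"],to([500,270,330],0,[0,1,0]))
P,hs=c["P"],c["hsv"].astype(int)
m=(P[...,2]>2)&(P[...,2]<60)&(abs(P[...,1]+110)<130)&(P[...,0]>350)&(P[...,0]<650)
print(m.sum(), np.nanmin(P[...,1]),np.nanmax(P[...,1]),np.nanmin(P[...,0]),np.nanmax(P[...,0]))
g=m&(P[...,2]>28)&((hs[...,0]<8)|(hs[...,0]>172))&(hs[...,1]>120)
print("grip",g.sum(),P[g].mean(0),cv2.minAreaRect(P[g][:,:2].astype(np.float32)))
b=m&(P[...,2]>6)&(P[...,2]<38)
n,l,st,ce=cv2.connectedComponentsWithStats(b.astype(np.uint8))
for i in range(1,n):
    if st[i,4]>300: q=P[l==i]; print(st[i],cv2.minAreaRect(q[:,:2].astype(np.float32)),q.mean(0))
```

```text
297.8823730734152
[ 419.76525966 -100.83763715  333.65243854] (array([  8.38, -37.  ,   0.36]), array([-0. ,  0. ,  0.6]), array([-0.51,  0.08,  1.7 , -0.  ,  1.36,  1.05]))
5764 -867.0143849083572 1138.5825511997664 -933.3806396651612 613.6967961469178
grip 426 [ 506.00011062 -107.9737577    34.1582337 ] ((505.7024841308594, -108.00989532470703), (13.122025489807129, 43.54472351074219), 78.87425994873047)
[ 243   13   42  150 1911] ((505.19775390625, -108.25828552246094), (16.006736755371094, 179.63784790039062), 79.00397491455078) [ 511.08376159 -109.26023332   16.02911871]
[ 322  148   40   64 1938] ((393.70855712890625, -216.04017639160156), (87.31835174560547, 47.75907516479492), 0.24633574485778809) [ 394.21213405 -218.52754558   15.40612691]
```

>>> step_arm:
  plan:
    - {"offset":[8.4,-37,0.4],"rot":[0,0,0.6],"gripper":8.5}
    - {"offset":[8.4,-37,0.4],"rot":[0,0,0.6],"gripper":8.5}
    - {"offset":[8.4,-37,0.4],"rot":[0,0,0.6],"gripper":8.5}
    - {"offset":[8.4,-37,0.4],"rot":[0,0,0.6],"gripper":8.5}
    - {"offset":[8.4,-37,0.4],"rot":[0,0,0.6],"gripper":8.5}
    - {"offset":[8.4,-37,0.4],"rot":[0,0,0.6],"gripper":8.5}
    - {"offset":[8.4,-37,0.4],"rot":[0,0,0.6],"gripper":8.5}
    - {"offset":[8.4,-37,0.4],"rot":[0,0,0.6],"gripper":8.5}
    - {"offset":[8.4,-37,0.4],"rot":[0,0,0.6],"gripper":8.5}

```text
time_s: 2.3
eef_pos: [501.0, 271.6, 329.0]
ee_rot: [-0.0, 1.0, 0.0, -0.001]
force: [0.9, -1.1, 0.0]
grip_width: 0.995
grip_force: 0.0
```

```bash
cat > ms.py <<'E'
from m import *
import sys
c=cam("wrist"); np.savez(sys.argv[1]+".npz",**c); save(sys.argv[1]+".png",c["img"])
P,hs=c["P"],c["hsv"].astype(int); H,S,V=hs[...,0],hs[...,1],hs[...,2]
print(sense()["eef_pos"])
m=(abs(P[...,2]-12)<3)&(V<110)&(P[...,1]>300)
for b,st,ce in blob(m):
    if st[4]>500: print("plate",st,cv2.minAreaRect(P[b][:,:2].astype(np.float32)))
m=(H>45)&(H<75)&(S>140)&(P[...,1]<480)
for b,st,ce in blob(m):
    if st[4]>500: print("green",st,P[b].mean(0),P[b].min(0),P[b].max(0))
m=(P[...,2]>99)&(P[...,2]<110)&(P[...,1]<300)&(P[...,1]>20)&(P[...,0]>420)&(P[...,0]<580)
for b,st,ce in blob(m): print("horn",st,P[b].mean(0))
m=(P[...,2]>86)&(P[...,2]<110)&(P[...,1]<300)&(P[...,1]>20)&(P[...,0]>420)&(P[...,0]<580)
for b,st,ce in blob(m): print("post",st,P[b].mean(0),cv2.minAreaRect(P[b][:,:2].astype(np.float32)))
m=(abs(P[...,2]-9)<4)&(P[...,1]<300)&(P[...,1]>20)&(P[...,0]>420)&(P[...,0]<600)
for b,st,ce in blob(m):
    if st[4]>500: print("base",st,cv2.minAreaRect(P[b][:,:2].astype(np.float32)))
m=(H>105)&(H<125)&(S>150)&(abs(P[...,2]-10)<5)&(P[...,1]<300)
for b,st,ce in blob(m):
    if st[4]>500: print("pad",st,cv2.minEnclosingCircle(P[b][:,:2].astype(np.float32)),P[b].mean(0))
E
python3 ms.py w1
```

```text
[500.88068298 270.03864558 329.13447618]
plate [ 101   68  119  119 4570] ((539.9365844726562, 390.9207763671875), (128.61981201171875, 119.47168731689453), 13.238357543945312)
green [ 106   97   69   83 3370] [545.02568495 382.89050413  98.09599854] [496.40319977 356.41961388  53.90605633] [579.81096045 416.6488128  122.12763667]
horn [429 144  18  13 176] [529.21050349  90.07731871 103.66247426]
horn [301 162  15  12 154] [511.50785845 217.67872389 103.99401155]
horn [428 178  17  12 174] [494.81917755  85.00057664 103.55324125]
horn [305 194  14  12 143] [477.06481579 212.71475191 103.96328974]
post [422 143  25  47 884] [512.01265629  88.45372663  96.71847411] ((511.2289123535156, 86.52977752685547), (46.7908935546875, 14.989821434020996), 8.719497680664062)
post [300 159  19  47 660] [494.37942433 215.59116821  97.76378752] ((494.0280456542969, 214.84454345703125), (46.05341720581055, 14.204689025878906), 8.210119247436523)
base [ 286  109  117   96 7583] ((502.3023681640625, 150.75054931640625), (110.12440490722656, 149.1332244873047), 7.931098461151123)
pad [ 313  124   68   68 3564] ((503.0570373535156, 150.85992431640625), 45.09836196899414) [504.29185693 150.85751827  10.60484957]
```

View pics/w1.png

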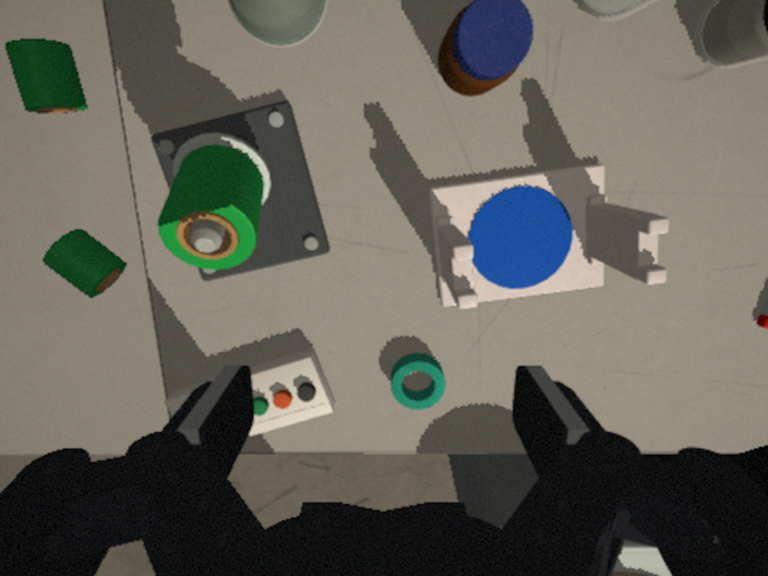

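The wrist view shows the stand and roll, with the ring centre at (209,237), the cradle pad at (521,237), its posts at (460,275) and (655,245), and the teal tape at (417,380). The sizes match. Next I'll fit the roll's axis.

```bash
cat > roll.py <<'E'
from h import *
from scipy.optimize import least_squares
import sys
c=np.load(sys.argv[1]); P,hs=c["P"].reshape(-1,3),c["hsv"].reshape(-1,3).astype(int)
k=(hs[:,0]>45)&(hs[:,0]<75)&(hs[:,1]>140)&(P[:,1]<480)&(P[:,1]>330)&(P[:,2]>45); G=P[k]
a=0.5; y=np.radians(13.24); u=np.array([-np.sin(a)*np.cos(y),-np.sin(a)*np.sin(y),np.cos(a)])
e2=np.array([-np.sin(y),np.cos(y),0]); e1=np.cross(e2,u)   # e1: world-ish +x,down? 
s=G@u; h,b=np.histogram(s,bins=np.arange(s.min(),s.max()+2,2)); print("s hist",list(zip(b[:-1].round(0),h))[-12:])
top=s>np.percentile(s,99)-5; st=np.median(s[top])
T=G[top]; n=np.linalg.svd(T-T.mean(0))[2][2]; n*=np.sign(n[2]); print("normal",n,"u",u,"tops",st,len(T))
side=G[(s<st-5)]
f=lambda p:np.hypot(side@e1-p[0],side@e2-p[1])-p[2]
r=least_squares(f,[side.mean(0)@e1,side.mean(0)@e2,31],loss="soft_l1"); print("side fit",r.x,np.abs(r.fun).mean())
f0=lambda p:f([p[0],p[1],31]); r0=least_squares(f0,r.x[:2],loss="soft_l1"); print(r0.x)
print("ring circle",cv2.minEnclosingCircle(np.c_[T@e1,T@e2].astype(np.float32)))
# spindle tip
sa=P@u; d=np.hypot(P@e1-r0.x[0],P@e2-r0.x[1]); t=(d<14)&(sa>st+3)&(sa<st+14); print("tip n",t.sum(),"s",np.median(sa[t])-st,(P[t]@e1).mean(),(P[t]@e2).mean(), P[t].mean(0))
C=r0.x[0]*e1+r0.x[1]*e2+st*u; print("top centre",C,"bottom centre",C-72*u)
E
python3 roll.py w1.npz
```

```text
s hist [(np.float64(5.0), np.int64(6)), (np.float64(7.0), np.int64(1)), (np.float64(9.0), np.int64(2)), (np.float64(11.0), np.int64(4)), (np.float64(13.0), np.int64(4)), (np.float64(15.0), np.int64(5)), (np.float64(17.0), np.int64(5)), (np.float64(19.0), np.int64(12)), (np.float64(21.0), np.int64(4)), (np.float64(23.0), np.int64(8)), (np.float64(25.0), np.int64(2)), (np.float64(27.0), np.int64(3))]
normal [-0.26020595  0.79312664  0.55067504] u [-0.46668205 -0.10980307  0.87758256] tops 20.53528029907264 46
side fit [578.01221783 255.2068791   27.5727273 ] 2.1491590214466614
[574.91000403 257.17704173]
ring circle ((655.614501953125, 208.10348510742188), 14.758822441101074)
tip n 0 s nan nan nan [nan nan nan]
top centre [422.635347   363.6392316  293.64794223] bottom centre [456.23645436 371.54505272 230.46199777]
  return _methods._mean(a, axis=axis, dtype=dtype,
  ret = ret.dtype.type(ret / rcount)
roll.py:17: RuntimeWarning: Mean of empty slice.
  sa=P@u; d=np.hypot(P@e1-r0.x[0],P@e2-r0.x[1]); t=(d<14)&(sa>st+3)&(sa<st+14); print("tip n",t.sum(),"s",np.median(sa[t])-st,(P[t]@e1).mean(),(P[t]@e2).mean(), P[t].mean(0))
  ret = um.true_divide(
```

```bash
sed -i 's/^k=.*/k=(hs[:,0]>45)\&(hs[:,0]<75)\&(hs[:,1]>140)\&(P[:,1]<440)\&(P[:,1]>340)\&(P[:,2]>45)\&(P[:,2]<135)\&(P[:,0]>480)\&(P[:,0]<600); G=P[k]/; s/np.percentile(s,99)-5/np.percentile(s,98)-4/' roll.py; python3 roll.py w1.npz
```

```text
s hist [(np.float64(-213.0), np.int64(71)), (np.float64(-211.0), np.int64(66)), (np.float64(-209.0), np.int64(69)), (np.float64(-207.0), np.int64(68)), (np.float64(-205.0), np.int64(63)), (np.float64(-203.0), np.int64(77)), (np.float64(-201.0), np.int64(76)), (np.float64(-199.0), np.int64(72)), (np.float64(-197.0), np.int64(83)), (np.float64(-195.0), np.int64(382)), (np.float64(-193.0), np.int64(1065)), (np.float64(-191.0), np.int64(9))]
normal [-0.45832662 -0.11406005  0.88143464] u [-0.46668205 -0.10980307  0.87758256] tops -192.53551169809333 1477
side fit [575.29196932 256.9924931   30.73139258] 0.278794632739127
[575.03461025 257.16373188]
ring circle ((576.148193359375, 256.3645324707031), 30.73126220703125)
tip n 280 s 8.31550881732872 578.0987499034759 255.48259060174422 [521.53839467 385.16886897 115.04447797]
top centre [522.18115423 387.04714786 106.72047013] bottom centre [555.78226159 394.95296899  43.53452567]
```

Everything agrees: the fitted normal matches the lean, the radius is 30.7 mm, and the tip is 8.3 mm above the roll. Now the pre-approach on the roll axis.

```bash
cat > g.py <<'E'
from h import *
C=np.array([522.2,387.0,106.7]); u=np.array([-0.4667,-0.1098,0.8776]); e2=np.array([-.229,.9734,0])
def a(d): return to(C+d*u,0,e2,-u)
E
python3 -c "
from g import *
print(C+130*u,a(130))"
```

```text
[461.529 372.726 220.788] (array([ -3.93, -10.27,  10.83]), array([  3.3,  28.6, -13. ]), array([ 0.29,  0.4 ,  1.32, -0.  ,  1.43,  1.86]))
```

>>> step_arm:
  plan:
    - {"offset":[-3.9,-10.3,0],"rot":[3.3,28.6,-13],"gripper":8.5}
    - {"offset":[-3.9,-10.3,4],"rot":[3.3,28.6,-13],"gripper":8.5}
    - {"offset":[-3.9,-10.3,8],"rot":[3.3,28.6,-13],"gripper":8.5}
    - {"offset":[-3.9,-10.3,10.8],"rot":[3.3,28.6,-13],"gripper":8.5}
    - {"offset":[-3.9,-10.3,10.8],"rot":[3.3,28.6,-13],"gripper":8.5}
    - {"offset":[-3.9,-10.3,10.8],"rot":[3.3,28.6,-13],"gripper":8.5}
    - {"offset":[-3.9,-10.3,10.8],"rot":[3.3,28.6,-13],"gripper":8.5}
    - {"offset":[-3.9,-10.3,10.8],"rot":[3.3,28.6,-13],"gripper":8.5}

```text
time_s: 3.15
eef_pos: [463.1, 372.9, 224.2]
ee_rot: [-0.029, 0.962, 0.11, 0.248]
force: [0.3, 0.8, 0.8]
grip_width: 0.995
grip_force: 0.0
```

```bash
python3 - <<'E'
from g import *
c=cam("wrist"); np.savez("w2.npz",**c); save("w2.png",c["img"])
print(a(130),a(28))
E
python3 roll.py w2.npz
```

```text
(array([-0.26, -0.01,  0.2 ]), array([ 0. , -0.2, -0.1]), array([ 0.53,  0.4 ,  1.66, -0.25,  0.61,  2.04])) (array([-2.90e-01, -1.00e-02,  1.04e+01]), array([ 0. , -0.2, -0.1]), array([ 0.53,  0.4 ,  1.66, -0.25,  0.61,  2.04]))
s hist [(np.float64(-214.0), np.int64(38)), (np.float64(-212.0), np.int64(25)), (np.float64(-210.0), np.int64(41)), (np.float64(-208.0), np.int64(23)), (np.float64(-206.0), np.int64(36)), (np.float64(-204.0), np.int64(41)), (np.float64(-202.0), np.int64(35)), (np.float64(-200.0), np.int64(37)), (np.float64(-198.0), np.int64(35)), (np.float64(-196.0), np.int64(279)), (np.float64(-194.0), np.int64(2609)), (np.float64(-192.0), np.int64(122))]
normal [-0.46331177 -0.10801561  0.87958787] u [-0.46668205 -0.10980307  0.87758256] tops -192.73416561830325 3007
side fit [575.4693198  257.10519977  30.70533978] 0.12421594884621887
[575.14355922 257.08789494]
ring circle ((575.8926391601562, 257.1495666503906), 30.76453971862793)
tip n 550 s 8.656203284199961 577.401531674291 257.59284556022976 [520.44515722 387.07952591 114.73714588]
top centre [522.38430171 387.01703754 106.59836783] bottom centre [555.98540906 394.92285866  43.41242337]
```

View pics/w2.png

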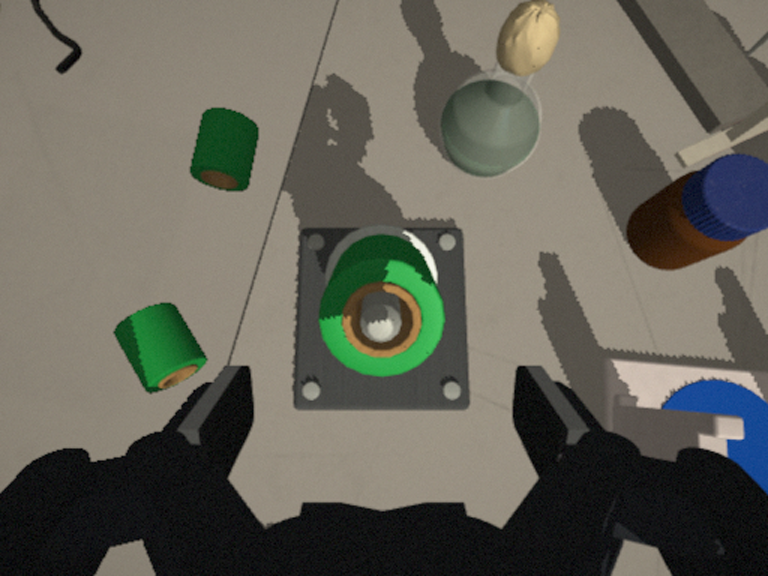

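The roll's ring is centred at (382,317), midway between the open fingers, and both measurements agree within 0.3 mm. Advancing.

>>> step_arm:
  plan:
    - {"offset":[-0.27,0,0],"rot":[0,-0.2,0],"gripper":8.5}
    - {"offset":[-0.27,0,2.5],"rot":[0,-0.2,0],"gripper":8.5}
    - {"offset":[-0.27,0,5],"rot":[0,-0.2,0],"gripper":8.5}
    - {"offset":[-0.27,0,7.5],"rot":[0,-0.2,0],"gripper":8.5}
    - {"offset":[-0.27,0,9.5],"rot":[0,-0.2,0],"gripper":8.5}
    - {"offset":[-0.27,0,10.4],"rot":[0,-0.2,0],"gripper":8.5}
    - {"offset":[-0.27,0,10.4],"rot":[0,-0.2,0],"gripper":8.5}
    - {"offset":[-0.27,0,10.4],"rot":[0,-0.2,0],"gripper":8.5}
    - {"offset":[-0.27,0,10.4],"rot":[0,-0.2,0],"gripper":8.5}

```text
time_s: 4.1
eef_pos: [507.9, 384.3, 130.6]
ee_rot: [-0.028, 0.963, 0.112, 0.245]
force: [0.1, 0.6, 0.9]
grip_width: 0.99
grip_force: 0.0
```

```bash
python3 -c "
from g import *
print(a(28)); s=sense(); print(s['force'],s['wrist_torque'])"
```

```text
(array([ 0.13,  0.07, -0.  ]), array([ 0.,  0., -0.]), array([ 0.5 ,  0.61,  1.61, -0.29,  0.46,  2.07]))
[0.05777708 0.55782293 0.94766647] [-0.05123958  0.18538803 -0.00353146]
```

>>> step_arm:
  plan:
    - {"offset":[0.13,0.07,0],"rot":[0,0,0],"gripper":8.5}
    - {"offset":[0.13,0.07,0],"rot":[0,0,0],"gripper":8.5}
    - {"offset":[0.13,0.07,0],"rot":[0,0,0],"gripper":7}
    - {"offset":[0.13,0.07,0],"rot":[0,0,0],"gripper":6.4}
    - {"offset":[0.13,0.07,0],"rot":[0,0,0],"gripper":5.8}
    - {"offset":[0.13,0.07,0],"rot":[0,0,0],"gripper":5.8}
    - {"offset":[0.13,0.07,0],"rot":[0,0,0],"gripper":5.8}
    - {"offset":[0.13,0.07,0],"rot":[0,0,0],"gripper":5.8}
    - {"offset":[0.13,0.07,0],"rot":[0,0,0],"gripper":5.8}
    - {"offset":[0.13,0.07,0],"rot":[0,0,0],"gripper":5.8}
    - {"offset":[0.13,0.07,0],"rot":[0,0,0],"gripper":5.8}
  squeeze: 35

```text
time_s: 5.2
eef_pos: [509.0, 383.8, 130.5]
ee_rot: [-0.028, 0.963, 0.112, 0.245]
force: [-4.4, -1.7, 5.0]
grip_width: 0.728
grip_force: 37.1
```

```bash
python3 -c "
from g import *
print(a(28)); print(a(118)); s=sense(); print(s['force'],s['wrist_torque'],s['grip_width'],s['grip_force'])
q=s['ee_rot']; print(R.from_quat([q[1],q[2],q[3],q[0]]).as_matrix().T@u)"
```

```text
(array([ 0.05, -0.01, -0.06]), array([0. , 0.1, 0. ]), array([ 0.5 ,  0.61,  1.6 , -0.29,  0.46,  2.07]))
(array([ 0.03, -0.01, -9.06]), array([0. , 0.1, 0. ]), array([ 0.5 ,  0.61,  1.6 , -0.29,  0.46,  2.07]))
[-4.44964881 -1.69729864  5.00401245] [-0.12213815  0.41752396 -0.04581928] 0.72769363003634 37.0623716711998
[-2.01203815e-03  5.47096341e-04 -1.00002117e+00]
```

Gripped at 62 mm. Withdrawing straight along the axis.

>>> step_arm:
  plan:
    - {"offset":[0,0,-0.2],"rot":[0,0,0],"gripper":5.8}
    - {"offset":[0,0,-0.5],"rot":[0,0,0],"gripper":5.8}
    - {"offset":[0,0,-0.9],"rot":[0,0,0],"gripper":5.8}
    - {"offset":[0,0,-1.4],"rot":[0,0,0],"gripper":5.8}
    - {"offset":[0,0,-2.0],"rot":[0,0,0],"gripper":5.8}
    - {"offset":[0,0,-2.0],"rot":[0,0,0],"gripper":5.8}
    - {"offset":[0,0,-2.0],"rot":[0,0,0],"gripper":5.8}

```text
time_s: 5.9
eef_pos: [499.9, 381.5, 147.8]
ee_rot: [-0.028, 0.963, 0.112, 0.245]
force: [-0.0, 0.5, -1.5]
grip_width: 0.729
grip_force: 38.4
```

```bash
python3 -c "
from g import *
print(a(48)); s=sense(); print(s['force'],s['wrist_torque'],s['grip_width'],s['grip_force'])"
```

```text
(array([ 0.04, -0.02, -0.09]), array([ 0. ,  0.1, -0. ]), array([ 0.5 ,  0.57,  1.62, -0.28,  0.49,  2.06]))
[-0.02352332  0.46638675 -1.54395255] [-0.03178267  0.36137076  0.01229725] 0.7286158326810735 38.404899537563324
```

The force is now just the roll's weight. Continuing off the tip.

>>> step_arm:
  plan:
    - {"offset":[0.04,0,-0.8],"rot":[0,0,0],"gripper":5.8}
    - {"offset":[0.04,0,-1.8],"rot":[0,0,0],"gripper":5.8}
    - {"offset":[0.04,0,-2.8],"rot":[0,0,0],"gripper":5.8}
    - {"offset":[0.04,0,-3.8],"rot":[0,0,0],"gripper":5.8}
    - {"offset":[0.04,0,-4.8],"rot":[0,0,0],"gripper":5.8}
    - {"offset":[0.04,0,-5.8],"rot":[0,0,0],"gripper":5.8}
    - {"offset":[0.04,0,-6.8],"rot":[0,0,0],"gripper":5.8}
    - {"offset":[0.04,0,-7.8],"rot":[0,0,0],"gripper":5.8}
    - {"offset":[0.04,0,-9],"rot":[0,0,0],"gripper":5.8}
    - {"offset":[0.04,0,-9],"rot":[0,0,0],"gripper":5.8}

```text
time_s: 6.9
eef_pos: [458.2, 372.0, 228.7]
ee_rot: [-0.029, 0.962, 0.112, 0.246]
force: [-0.2, -0.2, -1.8]
grip_width: 0.728
grip_force: 38.6
```

```bash
python3 -c "
from g import *
s=sense(); print(s['force'],s['wrist_torque'],s['joints'])
c=np.radians(8); X=[np.cos(c),np.sin(c),0]; Y=[-np.sin(c),np.cos(c),0]
print(to([502.6,150.8,250],0,X)); print(to([502.6,150.8,250],0,Y))"
```

```text
[-0.19428395 -0.15027893 -1.77536893] [-0.12291867  0.31173778  0.04355688] [ 0.52757977  0.38612988  1.66696513 -0.24298193  0.62068082  2.03186584]
(array([ 0.37, 22.55, -2.24]), array([ 21.2, -23.2, -82.9]), array([ 0.53,  0.39,  1.67, -0.24,  0.62,  2.03]))
(array([ 0.37, 22.55, -2.24]), array([ -1.3, -28.6,   5.1]), array([ 0.53,  0.39,  1.67, -0.24,  0.62,  2.03]))
```

>>> step_arm:
  plan:
    - {"offset":[0,0,-2],"rot":[0,0,0],"gripper":5.8}
    - {"offset":[0.3,3,-4],"rot":[2,-2,-8],"gripper":5.8}
    - {"offset":[1.3,7,-4],"rot":[4,-4.5,-16],"gripper":5.8}
    - {"offset":[1.3,11,-4],"rot":[6,-6.7,-24],"gripper":5.8}
    - {"offset":[1.3,15,-4],"rot":[8.2,-9,-32],"gripper":5.8}
    - {"offset":[1.3,19,-4],"rot":[10.2,-11.2,-40],"gripper":5.8}
    - {"offset":[1.3,22.5,-4],"rot":[12.3,-13.4,-48],"gripper":5.8}
    - {"offset":[1.3,22.5,-4],"rot":[14.3,-15.7,-56],"gripper":5.8}
    - {"offset":[1.3,22.5,-4],"rot":[16.4,-18,-64],"gripper":5.8}
    - {"offset":[1.3,22.5,-4],"rot":[18.4,-20.2,-72],"gripper":5.8}
    - {"offset":[1.3,22.5,-4],"rot":[20.4,-22.4,-80],"gripper":5.8}
    - {"offset":[1.3,22.5,-4],"rot":[21.2,-23.2,-82.9],"gripper":5.8}

```text
time_s: 8.1
eef_pos: [502.5, 150.7, 268.1]
ee_rot: [-0.003, 0.709, 0.705, 0.026]
force: [0.2, 0.1, -1.5]
grip_width: 0.732
grip_force: 39.0
```

```bash
cat > pl.py <<'E'
from h import *
c=np.radians(8); X=[np.cos(c),np.sin(c),0]
K=np.array([502.6,150.8])
def b(z,d=(0,0)): return to([K[0]+d[0],K[1]+d[1],z],0,X)
E
python3 - <<'E'
from pl import *
s=sense();print(s['joints'],s['force'],s['grip_force']);print(b(270),b(125))
c=cam("top");P=c["P"];hs=c["hsv"].astype(int)
w=cam("wrist");save("w3.png",w["img"])
E
```

```text
[0.05388399 0.32640099 1.57640496 0.0418846  1.20554854 0.04438496] [ 0.17850322  0.13058423 -1.51170043] 39.033609330654144
(array([ 0.01,  0.01, -0.19]), array([ 2. , -2.2, -8.3]), array([0.05, 0.33, 1.58, 0.04, 1.21, 0.04])) (array([-0.58, -0.44, 14.3 ]), array([ 2. , -2.2, -8.3]), array([0.05, 0.33, 1.58, 0.04, 1.21, 0.04]))
```

View pics/w3.png

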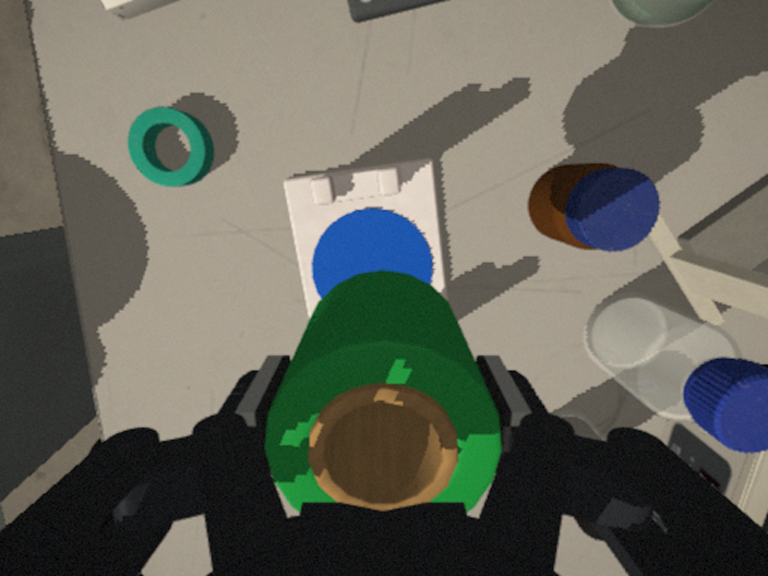

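The roll is held with its ring centre at (383,450), and the pad is visible at (373,260). Finishing the rotation, then measuring the roll in the hand.

>>> step_arm:
  plan:
    - {"offset":[0,0,1],"rot":[2,-2.2,-8.3],"gripper":5.8}
    - {"offset":[-0.1,-0.1,2],"rot":[2,-2.2,-8.3],"gripper":5.8}
    - {"offset":[-0.1,-0.1,2],"rot":[2,-2.2,-8.3],"gripper":5.8}
    - {"offset":[-0.1,-0.1,2],"rot":[2,-2.2,-8.3],"gripper":5.8}

```text
time_s: 8.6
eef_pos: [501.9, 150.8, 248.2]
ee_rot: [-0.001, 0.659, 0.752, 0.001]
force: [-0.2, 0.7, -1.8]
grip_width: 0.724
grip_force: 39.0
```

Run:
```python
from pl import *
s=sense();c=cam("wrist"); P=c["P"];hs=c["hsv"].astype(int)
g=(hs[...,0]>45)&(hs[...,0]<75)&(hs[...,1]>140); g[:150]=False
Q=P[g]; q=s["ee_rot"]; R0=R.from_quat([q[1],q[2],q[3],q[0]]).as_matrix(); L=(Q-s["eef_pos"])@R0; Q=Q[np.linalg.norm(L,axis=1)<150]; L=L[np.linalg.norm(L,axis=1)<150]
h,e=np.histogram(L[:,2],bins=np.arange(10,110,3)); print(list(zip(e.tolist(),h.tolist())))
zt=e[np.argmax(h)]+1.5; T=L[abs(L[:,2]-zt)<4]
# plane by least squares in tool frame
A=np.c_[T[:,:2],np.ones(len(T))]; k=np.linalg.lstsq(A,T[:,2],rcond=None)[0]; print("top plane slopes deg",np.degrees(k[:2]),"z at axis",k[2], np.abs(A@k-T[:,2]).mean())
S=L[(L[:,2]>zt+6)&(L[:,2]<zt+70)]
from scipy.optimize import least_squares
r=least_squares(lambda p:np.hypot(S[:,0]-p[0]-p[2]*(S[:,2]-60),S[:,1]-p[1])-31,[0,0,0],loss="soft_l1"); print("axis in tool at z60",r.x,"tilt deg",np.degrees(r.x[2]),len(S))
print(b(250),R0[:,2])
```

```text
[(10, 2), (13, 3), (16, 3), (19, 1), (22, 1), (25, 6568), (28, 1508), (31, 363), (34, 359), (37, 307), (40, 313), (43, 279), (46, 251), (49, 244), (52, 220), (55, 216), (58, 203), (61, 184), (64, 171), (67, 166), (70, 147), (73, 144), (76, 141), (79, 127), (82, 117), (85, 110), (88, 107), (91, 34), (94, 0), (97, 0), (100, 0), (103, 0), (106, 0)]
top plane slopes deg [ 0.47014385 -0.01802841] z at axis 27.372944886500555 0.542235119588558
axis in tool at z60 [0.33202297 0.65942999 0.00071741] tilt deg 0.04110466072613383 4021
(array([-0.01,  0.05, -0.14]), array([ 0.1, -0.1, -0.5]), array([ 0.07,  0.36,  1.58,  0.  ,  1.2 , -0.07])) [ 9.96302583e-04  2.93557594e-03 -9.99995195e-01]
```

>>> step_arm:
  plan:
    - {"offset":[0,0,2],"rot":[0.1,-0.1,-0.5],"gripper":5.8}
    - {"offset":[0,0,5],"rot":[0.1,-0.1,-0.5],"gripper":5.8}
    - {"offset":[0,0,8],"rot":[0.1,-0.1,-0.5],"gripper":5.8}
    - {"offset":[0,0,10.5],"rot":[0.1,-0.1,-0.5],"gripper":5.8}
    - {"offset":[0,0,12.5],"rot":[0.1,-0.1,-0.5],"gripper":5.8}
    - {"offset":[0,0,13.2],"rot":[0.1,-0.1,-0.5],"gripper":5.8}
    - {"offset":[0,0,13.4],"rot":[0.1,-0.1,-0.5],"gripper":5.8}
    - {"offset":[0,0,13.4],"rot":[0.1,-0.1,-0.5],"gripper":5.8}
    - {"offset":[0,0,13.4],"rot":[0.1,-0.1,-0.5],"gripper":5.8}

```text
time_s: 9.55
eef_pos: [502.6, 151.2, 115.4]
ee_rot: [0.0, 0.655, 0.756, 0.0]
force: [0.3, -0.1, -1.9]
grip_width: 0.729
grip_force: 39.0
```

```bash
python3 -c "
from pl import *
print(sense()['force'],sense()['eef_pos'],b(109.5))"
```

```text
[ 0.31729401 -0.13110053 -1.87747455] [502.62138943 151.21387311 115.3608384 ] (array([-0.04, -0.01,  0.59]), array([ 0.1, -0. ,  0.2]), array([ 0.07,  0.54,  1.71,  0.  ,  0.89, -0.07]))
```

>>> step_arm:
  plan:
    - {"offset":[0,0,0.2],"rot":[0,0,0],"gripper":5.8}
    - {"offset":[0,0,0.35],"rot":[0,0,0],"gripper":5.8}
    - {"offset":[0,0,0.45],"rot":[0,0,0],"gripper":5.8}
    - {"offset":[0,0,0.52],"rot":[0,0,0],"gripper":5.8}
    - {"offset":[0,0,0.56],"rot":[0,0,0],"gripper":5.8}
    - {"offset":[0,0,0.56],"rot":[0,0,0],"gripper":5.8}
    - {"offset":[0,0,0.56],"rot":[0,0,0],"gripper":5.8}

```text
time_s: 10.25
eef_pos: [502.1, 151.2, 108.7]
ee_rot: [-0.0, 0.655, 0.756, -0.0]
force: [-0.3, -0.2, -1.4]
grip_width: 0.728
grip_force: 39.0
```

>>> step_arm:
  plan:
    - {"offset":[0,0,0.05],"rot":[0,0,0],"gripper":5.8}
    - {"offset":[0,0,0.1],"rot":[0,0,0],"gripper":5.8}
    - {"offset":[0,0,0.1],"rot":[0,0,0],"gripper":5.8}

```text
time_s: 10.55
eef_pos: [502.1, 151.2, 107.8]
ee_rot: [-0.0, 0.655, 0.756, -0.0]
force: [-0.4, 0.2, 1.3]
grip_width: 0.731
grip_force: 39.2
```

Contact: the vertical force changed sign. Opening gently, then rising.

>>> step_arm:
  plan:
    - {"offset":[0,0,0],"rot":[0,0,0],"gripper":6.3}
    - {"offset":[0,0,0],"rot":[0,0,0],"gripper":6.8}
    - {"offset":[0,0,0],"rot":[0,0,0],"gripper":7.4}
    - {"offset":[0,0,0],"rot":[0,0,0],"gripper":7.8}
    - {"offset":[0,0,0],"rot":[0,0,0],"gripper":7.8}
    - {"offset":[0,0,0],"rot":[0,0,0],"gripper":7.8}

```text
time_s: 11.15
eef_pos: [502.1, 151.2, 107.7]
ee_rot: [-0.0, 0.655, 0.756, -0.0]
force: [-0.5, -0.1, -0.8]
grip_width: 0.907
grip_force: 0.0
```

>>> step_arm:
  plan:
    - {"offset":[0,0,-1],"rot":[0,0,0],"gripper":7.8}
    - {"offset":[0,0,-3],"rot":[0,0,0],"gripper":7.8}
    - {"offset":[0,0,-6],"rot":[0,0,0],"gripper":7.8}
    - {"offset":[0,0,-10],"rot":[0,0,0],"gripper":7.8}
    - {"offset":[0,0,-15],"rot":[0,0,0],"gripper":7.8}
    - {"offset":[0,0,-20],"rot":[0,0,0],"gripper":7.8}
    - {"offset":[0,0,-22],"rot":[0,0,0],"gripper":7.8}
    - {"offset":[0,0,-22],"rot":[0,0,0],"gripper":7.8}
    - {"offset":[0,0,-22],"rot":[0,0,0],"gripper":7.8}

```text
time_s: 12.05
eef_pos: [502.0, 151.1, 327.5]
ee_rot: [-0.0, 0.655, 0.756, -0.0]
force: [-0.5, -1.0, -0.3]
grip_width: 0.909
grip_force: 0.0
```

Run:
```python
from h import *
w=cam("wrist"); save("w4.png",w["img"]); P=w["P"];hs=w["hsv"].astype(int)
g=(hs[...,0]>45)&(hs[...,0]<75)&(hs[...,1]>140)&(abs(P[...,0]-502)<70)&(abs(P[...,1]-150)<70)
T=P[g&(P[...,2]>77)]; print(len(T),np.median(T[:,2]),cv2.minEnclosingCircle(T[:,:2].astype(np.float32)))
# bar grasp: grip long axis = bar y=(0.98,-0.19); fingers close across it
s=sense(); print(s["joints"])
d=np.radians(169); Ydir=[np.cos(d),np.sin(d),0]; across=[-np.sin(d),np.cos(d),0]
print(to([505.4,-108.1,250],0,across))
```

```text
1809 80.84747290004765 ((502.5669860839844, 153.07276916503906), 70.20213317871094)
[ 6.86902551e-02  2.96231762e-01  1.46026688e+00  7.34991213e-05
  1.38795025e+00 -7.49303777e-02]
(array([-25.71,  -3.34,   7.67]), array([ -0.1,  -0.1, -70.8]), array([ 0.07,  0.3 ,  1.46,  0.  ,  1.39, -0.07]))
```

View pics/w4.png

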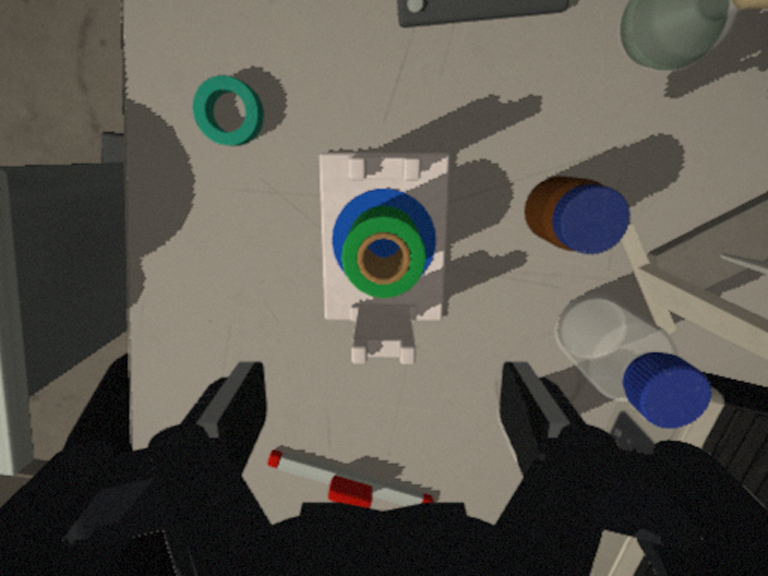

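The roll stands upright within the pad at (383,257), with its top at about 81 mm. The bar is at (350,490). On to the bar.

>>> step_arm:
  plan:
    - {"offset":[-4,0,0],"rot":[0,0,-8],"gripper":5}
    - {"offset":[-8.5,-1,0],"rot":[0,0,-16],"gripper":5}
    - {"offset":[-13,-1.5,0],"rot":[0,0,-24],"gripper":5}
    - {"offset":[-17.5,-2,2],"rot":[0,0,-32],"gripper":5}
    - {"offset":[-22,-3,4],"rot":[0,0,-40],"gripper":5}
    - {"offset":[-25.7,-3.3,6],"rot":[0,0,-48],"gripper":5}
    - {"offset":[-25.7,-3.3,7.7],"rot":[0,0,-56],"gripper":5}
    - {"offset":[-25.7,-3.3,7.7],"rot":[0,0,-64],"gripper":5}
    - {"offset":[-25.7,-3.3,7.7],"rot":[0,0,-70.8],"gripper":5}
    - {"offset":[-25.7,-3.3,7.7],"rot":[0,0,-70.8],"gripper":5}
    - {"offset":[-25.7,-3.3,7.7],"rot":[0,0,-70.8],"gripper":5}

```text
time_s: 13.2
eef_pos: [506.1, -107.8, 249.9]
ee_rot: [-0.001, 0.097, 0.995, 0.0]
force: [0.0, 0.1, -0.0]
grip_width: 0.585
grip_force: 0.0
```

Run:
```python
from h import *
s=sense(); print(s["joints"].round(2))
c=cam("wrist"); save("w5.png",c["img"]); P,hs=c["P"],c["hsv"].astype(int)
m=(P[...,2]>6)&(P[...,2]<40)&(abs(P[...,1]+108)<60)&(abs(P[...,0]-505)<110)
red=m&((hs[...,0]<8)|(hs[...,0]>172))&(hs[...,1]>120)
g=red&(P[...,2]>31); print("grip",g.sum(),P[g].mean(0),cv2.minAreaRect(P[g][:,:2].astype(np.float32)))
m2=m&(P[...,2]<12)
print("bar",cv2.minAreaRect(P[m2|g][:,:2].astype(np.float32)))
d=np.radians(169); across=[-np.sin(d),np.cos(d),0]
print(to([505.4,-108.1,86],0,across))
```

```text
[-0.44  0.35  1.6  -0.    1.2  -1.81]
grip 540 [ 504.77198217 -107.26484436   34.23698968] ((505.19793701171875, -107.44659423828125), (12.189929962158203, 41.92573928833008), 79.1123046875)
bar ((505.99957275390625, -107.17693328857422), (15.78701114654541, 178.0450897216797), 78.79637145996094)
(array([ 0.04, -0.05, 16.41]), array([ 0. , -0.1, -0.1]), array([-0.44,  0.35,  1.6 , -0.  ,  1.2 , -1.81]))
```

>>> step_arm:
  plan:
    - {"offset":[0,-0.1,4],"rot":[0,0,0],"gripper":5}
    - {"offset":[0,-0.1,8],"rot":[0,0,0],"gripper":5}
    - {"offset":[0,-0.1,12],"rot":[0,0,0],"gripper":5}
    - {"offset":[0,-0.1,14.5],"rot":[0,0,0],"gripper":4}
    - {"offset":[0,-0.1,16],"rot":[0,0,0],"gripper":4}
    - {"offset":[0,-0.1,16.4],"rot":[0,0,0],"gripper":4}
    - {"offset":[0,-0.1,16.4],"rot":[0,0,0],"gripper":4}
    - {"offset":[0,-0.1,16.4],"rot":[0,0,0],"gripper":4}

```text
time_s: 14.05
eef_pos: [506.4, -109.0, 87.6]
ee_rot: [0.0, 0.096, 0.995, -0.0]
force: [-0.1, 0.3, -0.6]
grip_width: 0.47
grip_force: 0.0
```

Run:
```python
from h import *
d=np.radians(169); across=[-np.sin(d),np.cos(d),0]
print(to([505.4,-107.6,86],0,across),sense()["force"])
```

```text
(array([0.13, 0.12, 0.16]), array([-0.,  0., -0.]), array([-0.44,  0.58,  1.74, -0.  ,  0.82, -1.82])) [-0.10150844  0.28304991 -0.55889008]
```

>>> step_arm:
  plan:
    - {"offset":[0.1,0.1,0.15],"rot":[0,0,0],"gripper":4}
    - {"offset":[0.1,0.1,0.15],"rot":[0,0,0],"gripper":3}
    - {"offset":[0.1,0.1,0.15],"rot":[0,0,0],"gripper":2}
    - {"offset":[0.1,0.1,0.15],"rot":[0,0,0],"gripper":1}
    - {"offset":[0.1,0.1,0.15],"rot":[0,0,0],"gripper":1}
    - {"offset":[0.1,0.1,0.15],"rot":[0,0,0],"gripper":1}
    - {"offset":[0.1,0.1,0.15],"rot":[0,0,0],"gripper":1}
    - {"offset":[0.1,0.1,0.15],"rot":[0,0,0],"gripper":1}
    - {"offset":[0.1,0.1,0.15],"rot":[0,0,0],"gripper":1}
  squeeze: 50

```text
time_s: 14.95
eef_pos: [505.4, -107.7, 85.6]
ee_rot: [-0.0, 0.096, 0.995, -0.0]
force: [-0.7, 1.7, 5.4]
grip_width: 0.149
grip_force: 49.8
```

>>> step_arm:
  plan:
    - {"offset":[0,0,-0.3],"rot":[0,0,0],"gripper":1}
    - {"offset":[0,0,-1],"rot":[0,0,0],"gripper":1}
    - {"offset":[0,0,-3],"rot":[0,0,0],"gripper":1}
    - {"offset":[0,0,-6],"rot":[0,0,0],"gripper":1}
    - {"offset":[0,0,-10],"rot":[0,0,0],"gripper":1}
    - {"offset":[0,0,-14],"rot":[0,0,0],"gripper":1}
    - {"offset":[0,0,-18],"rot":[0,0,0],"gripper":1}
    - {"offset":[0,0,-20],"rot":[0,0,0],"gripper":1}
    - {"offset":[0,0,-20],"rot":[0,0,0],"gripper":1}

```text
time_s: 15.85
eef_pos: [505.9, -107.9, 288.1]
ee_rot: [0.002, 0.096, 0.995, -0.001]
force: [-0.8, 0.3, -2.6]
grip_width: 0.149
grip_force: 48.9
```

Run:
```python
from pl import *
s=sense(); print(s["joints"].round(2),s["force"],s["grip_width"],s["eef_pos"]); print(b(285))
```

```text
[-0.44  0.31  1.55 -0.    1.28 -1.82] [-0.84033059  0.30317504 -2.57838413] 0.1492096561585694 [ 505.88299254 -107.93720686  288.10941465]
(array([ 5.25, 25.34,  0.25]), array([ 0.1,  0.3, 71. ]), array([-0.44,  0.31,  1.55, -0.  ,  1.28, -1.82]))
```

>>> step_arm:
  plan:
    - {"offset":[0.8,3,0],"rot":[0,0,7],"gripper":1}
    - {"offset":[1.5,7,0],"rot":[0,0,14],"gripper":1}
    - {"offset":[2.3,11,0],"rot":[0,0,22],"gripper":1}
    - {"offset":[3,15,0],"rot":[0,0,30],"gripper":1}
    - {"offset":[4,19,0.2],"rot":[0,0,38],"gripper":1}
    - {"offset":[4.8,23,0.2],"rot":[0,0,46],"gripper":1}
    - {"offset":[5.2,25.3,0.2],"rot":[0,0.3,54],"gripper":1}
    - {"offset":[5.2,25.3,0.2],"rot":[0,0.3,62],"gripper":1}
    - {"offset":[5.2,25.3,0.2],"rot":[0,0.3,68],"gripper":1}
    - {"offset":[5.2,25.3,0.2],"rot":[0,0.3,71],"gripper":1}
    - {"offset":[5.2,25.3,0.2],"rot":[0,0.3,71],"gripper":1}

```text
time_s: 16.95
eef_pos: [502.1, 150.5, 281.7]
ee_rot: [-0.004, 0.656, 0.755, -0.001]
force: [-0.6, -0.5, -1.3]
grip_width: 0.149
grip_force: 49.1
```

```bash
cat > bm.py <<'E'
from pl import *
import sys
s=sense(); c=cam("wrist"); save(sys.argv[1],c["img"]); P,hs=c["P"],c["hsv"].astype(int)
zb=s["eef_pos"][2]-86
m=(P[...,2]>zb-4)&(P[...,2]<zb+45)&(abs(P[...,0]-502)<45)&(abs(P[...,1]-150)<110)
red=m&((hs[...,0]<8)|(hs[...,0]>172))&(hs[...,1]>120)
n,l,st,ce=cv2.connectedComponentsWithStats(red.astype(np.uint8))
for i in range(1,n):
    if st[i,4]>20: q=P[l==i]; print("red",st[i],np.median(q,0).round(1),q.min(0).round(1),q.max(0).round(1))
bar=m&(P[...,2]<zb+13)&((hs[...,2]>80))
q=P[bar]; print("bar",len(q),cv2.minAreaRect(q[:,:2].astype(np.float32)),"z vs y slope deg",np.degrees(np.polyfit(q[:,1],q[:,2],1)[0]), np.median(q[:,2]),"zb",zb)
print(s["eef_pos"],b(178),s["force"])
E
python3 bm.py w6.png
```

```text
red [239  67  34  27 863] [490.3 233.7 206.6] [482.5 227.3 203.7] [498.3 240.1 208.8]
red [ 240  210   31   97 2763] [501.5 156.6 230.2] [492.8 112.4 205.4] [511.3 173.3 238.8]
bar 5539 ((500.52093505859375, 163.48046875), (16.078792572021484, 153.4634246826172), 8.053189277648926) z vs y slope deg 0.1567914497641615 206.67602989535763 zb 195.71823632802517
[502.0663671  150.54397886 281.71823633] (array([-0.02,  0.11, 10.39]), array([-0.3, -0.2,  0.1]), array([ 0.07,  0.33,  1.53,  0.  ,  1.29, -0.08])) [-0.64706791 -0.48390787 -1.32181373]
```

View pics/w6.png

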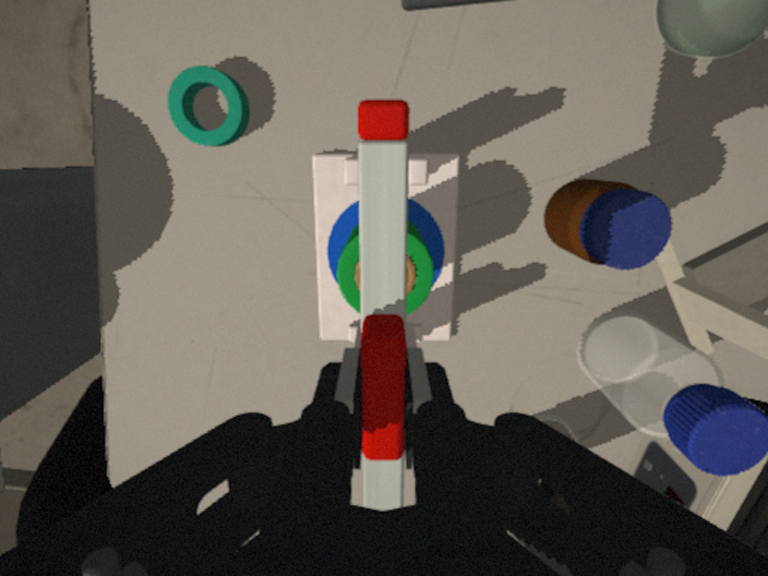

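The bar is aligned over the cradle: far end at (383,118), 8.05° against the cradle's 8.0°, level, and its centre within 1 mm. Lowering.

>>> step_arm:
  plan:
    - {"offset":[0.05,0.06,1.5],"rot":[-0.2,-0.2,0],"gripper":1}
    - {"offset":[0.05,0.06,4],"rot":[-0.2,-0.2,0],"gripper":1}
    - {"offset":[0.05,0.06,6.5],"rot":[-0.2,-0.2,0],"gripper":1}
    - {"offset":[0.05,0.06,8],"rot":[-0.2,-0.2,0],"gripper":1}
    - {"offset":[0.05,0.06,8.6],"rot":[-0.2,-0.2,0],"gripper":1}
    - {"offset":[0.05,0.06,8.6],"rot":[-0.2,-0.2,0],"gripper":1}
    - {"offset":[0.05,0.06,8.6],"rot":[-0.2,-0.2,0],"gripper":1}

```text
time_s: 17.7
eef_pos: [502.9, 151.4, 197.8]
ee_rot: [0.0, 0.656, 0.755, 0.0]
force: [-0.5, -0.1, -2.4]
grip_width: 0.154
grip_force: 49.1
```

```bash
python3 bm.py w7.png
```

```text
red [239  67  34  27 869] [491.8 234.3 122.4] [483.8 228.  119.3] [500.  240.7 124.8]
red [ 240  210   32   97 2768] [502.8 157.3 146.3] [494.1 113.5 121.1] [512.7 173.9 155.5]
bar 5535 ((501.8815002441406, 164.22259521484375), (16.12057876586914, 153.23277282714844), 8.070762634277344) z vs y slope deg -0.0848749735273966 122.61516540019994 zb 111.80497477699112
[502.94147981 151.41587801 197.80497478] (array([-0.06, -0.05,  2.  ]), array([ 0.1, -0. ,  0.1]), array([ 0.07,  0.42,  1.64,  0.  ,  1.08, -0.07])) [-0.53132374 -0.11537452 -2.37336202]
```

>>> step_arm:
  plan:
    - {"offset":[-0.06,-0.05,0.5],"rot":[0,0,0],"gripper":1}
    - {"offset":[-0.06,-0.05,1.0],"rot":[0,0,0],"gripper":1}
    - {"offset":[-0.06,-0.05,1.4],"rot":[0,0,0],"gripper":1}
    - {"offset":[-0.06,-0.05,1.7],"rot":[0,0,0],"gripper":1}
    - {"offset":[-0.06,-0.05,1.9],"rot":[0,0,0],"gripper":1}
    - {"offset":[-0.06,-0.05,1.95],"rot":[0,0,0],"gripper":1}
    - {"offset":[-0.06,-0.05,1.95],"rot":[0,0,0],"gripper":1}

```text
time_s: 18.45
eef_pos: [502.3, 150.8, 177.7]
ee_rot: [-0.0, 0.656, 0.755, 0.0]
force: [0.9, 0.2, -2.2]
grip_width: 0.156
grip_force: 49.2
```

>>> step_arm:
  plan:
    - {"offset":[0,0,0.05],"rot":[0,0,0],"gripper":1}
    - {"offset":[0,0,0.1],"rot":[0,0,0],"gripper":1}
    - {"offset":[0,0,0.1],"rot":[0,0,0],"gripper":1}

```text
time_s: 18.75
eef_pos: [502.3, 150.8, 177.6]
ee_rot: [-0.0, 0.656, 0.755, 0.0]
force: [-3.9, -0.5, 6.7]
grip_width: 0.157
grip_force: 50.4
```

Contact, with Fz up 9 N. Releasing slowly, then rising.

>>> step_arm:
  plan:
    - {"offset":[0,0,0],"rot":[0,0,0],"gripper":1.4}
    - {"offset":[0,0,0],"rot":[0,0,0],"gripper":1.8}
    - {"offset":[0,0,0],"rot":[0,0,0],"gripper":2.4}
    - {"offset":[0,0,0],"rot":[0,0,0],"gripper":3.2}
    - {"offset":[0,0,0],"rot":[0,0,0],"gripper":4}
    - {"offset":[0,0,0],"rot":[0,0,0],"gripper":4}
    - {"offset":[0,0,0],"rot":[0,0,0],"gripper":4}
    - {"offset":[0,0,0],"rot":[0,0,0],"gripper":4}

```text
time_s: 19.55
eef_pos: [502.3, 150.8, 176.7]
ee_rot: [-0.0, 0.656, 0.755, 0.0]
force: [0.5, -0.8, -1.0]
grip_width: 0.467
grip_force: 0.0
```

>>> step_arm:
  plan:
    - {"offset":[0,0,-1],"rot":[0,0,0],"gripper":4}
    - {"offset":[0,0,-3],"rot":[0,0,0],"gripper":4}
    - {"offset":[0,0,-6],"rot":[0,0,0],"gripper":4}
    - {"offset":[0,0,-10],"rot":[0,0,0],"gripper":4}
    - {"offset":[0,0,-14],"rot":[0,0,0],"gripper":4}
    - {"offset":[-4,0,-16],"rot":[0,0,0],"gripper":4}
    - {"offset":[-8,0,-16],"rot":[0,0,0],"gripper":4}
    - {"offset":[-8,0,-16],"rot":[0,0,0],"gripper":4}
    - {"offset":[-8,0,-16],"rot":[0,0,0],"gripper":4}

```text
time_s: 20.45
eef_pos: [513.4, 71.1, 337.1]
ee_rot: [-0.0, 0.656, 0.754, 0.0]
force: [-0.5, 1.1, -0.4]
grip_width: 0.468
grip_force: 0.0
```

Run:
```python
from h import *
c=cam("wrist"); save("w8.png",c["img"]); P,hs=c["P"],c["hsv"].astype(int)
m=(P[...,2]>97)&(P[...,2]<106)&(abs(P[...,0]-502)<13+8)&(abs(P[...,1]-150)<110)
red=((hs[...,0]<8)|(hs[...,0]>172))&(hs[...,1]>120)&(abs(P[...,0]-502)<40)&(abs(P[...,1]-150)<110)
n,l,st,ce=cv2.connectedComponentsWithStats(red.astype(np.uint8))
for i in range(1,n):
    if st[i,4]>20: q=P[l==i]; print(st[i],np.median(q,0).round(1),q.min(0).round(1),q.max(0).round(1))
```

```text
[247   0  17   5  85] [491.5 229.7 102. ] [484.2 227.4  95.3] [498.9 232.  104.1]
[247  69  17  51 757] [502.6 151.5 126.3] [491.2 129.1  17.9] [511.7 172.7 129.2]
[248 174  15  10 144] [514.4  67.8 102.4] [ 5.072e+02  4.020e+01 -1.000e-01] [522.1  73.3 104.4]
```

View pics/w8.png

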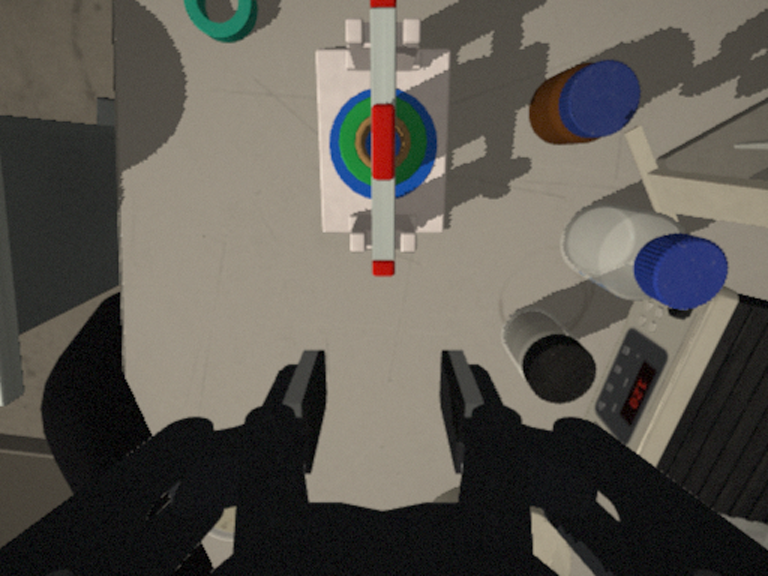

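The bar lies in both notches with its top at 102 mm. The grip is up at (383,142), and the red ends at (383,3) and (383,268) stick out past the posts. The roll stands upright inside the pad at (383,143), and the robot is clear. Handing in.

```bash
python3 -c "
from rig import *
print(finish_job())"
```

```text
the job is handed in; nothing more can be done
None
```

The job is handed in at about 20.5 s: the green roll stands upright on the blue pad and the bar lies over it in both notches, grip up with both red ends past the posts; the hand-in returned no verdict.

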